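Hold the sugar tweezers at the marked gap

ROBOT

A 6-joint arm with a two-finger parallel gripper is mounted at the origin on a cart in front of the work surface, level with it; the furniture and walls round the work are solid. World frame = base frame: x ahead of the robot, y to its left, z up, the work surface at z = 0. Lengths are in m, angles in rad, forces in N, time in s.
With the tool pointing down it reaches from about 0.25 to 0.8 m from the base axis. Payload 8.5 kg.
Tool frame: the origin (TCP) lies between the finger pads; the fingertips stand 14 mm ahead of it and the grasp point (between the pads) lies 5 mm behind it (robot.tips_ahead is the distance from the TCP to the fingertips, in m); z points along the fingers, y is the line along which they close (so a half turn about z gives the same grasp; the last joint's range is limited). The gripper opens to 85 mm and grips with 20 to 120 N. Pads are 22 mm wide; open, the fingers measure 114 mm over their backs; the gripper's body (76 mm by 85 mm) begins 54 mm behind the grasp point. The pads swing forward as they close: fully open they stand 13 mm farther back than shut.
Start: joints at [-1.102, 0.238, -0.013, 1.319, 0, 1.571], TCP at [0.237, -0.468, 0.245] pointing down, gripper open.
Joint ranges: [-2.66, 2.66], [-1.03, 1.9], [-1.14, 1.46], [-1.82, 2.27], [-1.45, 1.34], [-3.14, 3.14]. Speed limits (rad/s): [2.22, 2.22, 2.79, 3.14, 3.14, 3.14].

INTERFACE

Orientations are given as a unit quaternion [w, x, y, z].
In Python, from station import state, optics, robot gives the robot as it stands.
- The arm moves only by the tool carry_out, never from a script. Its argument "moves" is a list of rows, each a list of 7 numbers: the shift along the world's x, y, z in mm, then the turn, a rotation vector about the world's x, y, z in degrees, then the finger opening in mm, from 0 to 85.4. A call has 1 to 8 rows; each row is the pose to reach, as a shift and turn from the pose commanded when the call began; what a row does not reach only later rows make up. A row lasts 1/8 s, in which the tool goes at most 62.5 mm and 10.7 degrees, less where a joint would pass 70% of its speed; a pose out of reach is approached as far as the arm can. A call with a gripper value outside its range is refused whole. The fingers move at their own pace and stop on an object; "newtons" is the grip in N (left out, the last holds). Time passes only in rows, so rows that repeat a pose let the fingers close. It gives the time, the measured TCP pose, the force and the opening at its end, in the units of the state.
- state(): the state, without advancing time (a new reading comes with each control period).
- optics.grab_frame(name): name is "scene" or "top" or "wrist"; returns the picture (480x640x3 uint8, red, green, blue); there is no depth.
- optics.camera_params(name): a dict with "intrinsics" (3x3 intrinsics, pixels), "T" (4x4, takes a point from camera to world coordinates); the wrist camera has in their place "hand_eye" (4x4, takes a point from camera to tool coordinates, whose origin is the TCP and whose axes are the flange's). Camera axes: x right, y down, z forward; pixel columns grow to the right and rows downward; lengths in m; the calibration is good to about 2 mm. The wrist camera is an equidistant fisheye: a pixel r from the principal point sees the ray r / f radians off the axis. A picture is of the moment at which its call begins: read the wrist's pose just before it. camera_params takes no time and is no camera call.
- robot.close_job(): hands the job in, once; it reports no verdict.
Trained networks look in the newest picture that a camera, given by its name, has taken for a name from the list of things; names that differ only in an ending like _2 or _b are one class to them, and where a whole thing is asked for, a point or a joint stands for the part that bears it (a point fixed in the world has none). Each returns a list of dicts, best first, with "confidence" (0 to 1); they miss things now and then, are a little off and sometimes report something else, mostly with a low value. They report only what shows in the picture. A call takes as long as a camera call. They do not tell look-alikes from the thing itself.
- optics.boxes_of(camera, label): "bbox" ([left, top, width, height] in pixels, round what is visible of it).
- optics.regions_of(camera, label): "pixels" (480x640 bool, what is visible of it) and "bbox" ([left, top, width, height] in pixels, round what is visible of it).
The state is a dict: "t": time; "joint_pos": joint angles; "dq": joint speeds; "joint_torque": joint torques, N m; "tcp_pos": TCP position; "eef_rot": TCP orientation; "ft_force": force on the tool from outside, world axes, zero at the start; "moment": the same for the moment, N m; "opening": finger opening in m.
Only numpy, scipy, OpenCV 4.12 (cv2) and the standard library are available. Lean on these libraries where they do the work, as an engineer would, in place of code of your own. Each camera call takes 0.05 s, during which the arm holds its last target. There are 200 camera calls.

TASK

I want to check the gap that is set on the gauge bar of the sugar tweezers. Swing the clamp lever open by at least 70 degrees, lift the tweezers out of the stand until their tips are above the stand's uprights, and squeeze them so that the inner face of the right tip lines up with the pin of the rider on the gauge bar, to within 2.5 mm. Finish still holding them there, still, tips down and clear of the stand, with the lever left open, so that I can put my callipers to them; leave the mug and the steel cup where they are.

Things in the scene. Friction and masses are not known exactly. Their poses are not given: they have to be found in the camera images.
- stand: fixed stand: dark wooden base 105 x 80 x 15 mm; on it two aluminium uprights (top 22 mm wide in y, 5 mm thick, at x = -20.5 and +20.5 mm, tops at 110 mm) with a notch 9 mm wide, 9 mm deep on top, in which the ears of the tweezers lie; at x = +58 mm a round column carries the clamp lever. Origin: on the counter, midway between the uprights; x away from the robot, z up. Place and yaw (to 0.3) vary
- clamp_lever (a joint): rad: near 0 = shut, lying over the heel of the tweezers and holding it down; grows as the knob end swings about the upright column towards the robot's right (counter-clockwise from above), up to 2.0. Stays where it is left; about 0.6 N at the knob moves it
- lever_knob (a point): centre of the black upright knob (14 mm diameter, 33 mm high; this point half-way up, 135 mm above the counter) on the free end of the clamp lever, 86 mm from the pivot; the flat steel lever bar (12 mm wide, 7 mm thick) has its top 17 mm below this point
- lever_pivot (a point): point on the upright axis of the clamp lever, at the height of the knob's centre
- tw_grip (a point): middle of the loose steel tweezers (tips down, 74 mm high, 0.1 kg), midway between the ribbed finger pads on the outsides of the two arms. Grip here from above across y, fingers outside the arms. Pads: 16 mm wide in x, 24 mm high, 30 mm over their outsides when relaxed. Spring force here 5 N relaxed, 10 N at the narrowest gap. The tip gap shrinks 2.4 times as much as the width over the pads
- tip_l (a point): inner face of the left (+y) arm's tip, at its lower end, 39 mm below tw_grip. The tip gap (tip_l to tip_r) is 32 mm when relaxed. A gauge bar fixed to this arm, 42 mm long, 3 mm thick, 5 mm high, runs along y behind both tips (8.5 mm behind in x)
- tip_r (a point): inner face of the right (-y) arm's tip, at its lower end (tip 3 mm thick, 8 mm wide)
- mark (a point): where the inner face of the right tip shall be: in line with the thin pin (1.6 mm wide) of the small dark rider on the gauge bar, 8.5 mm before the pin. Carried by the left arm, 8 to 20 mm from tip_l, differently each time; stays put on the bar; a mark only, no stop. y along the gauge bar: the tip is on the mark when its offset along y is 0; it starts to the -y side
- tweezers: heel of the tweezers, 24 x 17 x 8 mm, joining the arms; origin at its centre, 31 mm above tw_grip, 105 mm above the counter when in the stand. Two square ears 7 mm thick stick out of it along x, to 26.5 mm either side. z up when the tips point straight down, y from the right to the left arm. The arms turn about the heel and always close equally
- cup: bystander: steel dosing cup, 59 mm wide, 50 mm high, to the right of the stand; origin under its centre
- mug: bystander: small green and white mug with a handle, 91 mm over the handle, 55 mm high, to the left of the stand; origin under its centre
Not all that is in view belongs to the job. What is shaped like the tweezers but red is not meant.

How it is judged:
On the way, in this order (a step that is already met when the one before it is completed fails the run):
1. the clamp lever is swung open (value of joint clamp_lever above 1.2 rad), for 0.2 s.
2. the tweezers are lifted out of the stand (height (world z) of each of tip_l, tip_r above 0.11 m and contact force between the fingers and tweezers above 1 N), for 0.2 s.
At the end, for the whole second after the job is handed in: the gripper holds the tweezers in the air, both tips more than 110 mm above the counter, upright within 0.25 rad, slower than 20 mm/s and clear of the stand, with the inner face of the right tip within 2.5 mm of the mark along the gauge bar; the clamp lever is open by more than 1.2 rad (all of step 2 and y of tip_r in the frame of mark between -0.0025 and 0.0025 m and angle between tweezers's own z axis and vertical below 0.25 rad and contact force between stand and tweezers below 0.1 N and linear speed of tweezers below 0.02 m/s and value of joint clamp_lever above 1.2 rad); the arm keeps its last pose, push and grip.
It fails at once if the mug or the steel cup is pushed more than 20 mm (distance of any of cup, mug from where it was at the start of the episode above 0.02 m).
It also fails if it takes over 54 s, if anything falls off the work surface, if the arm or the gripper's body presses on something with over 40 N, if the wrist force passes 120 N, or if a joint passes its speed limit or range.

## Working session

There is one attempt and no reset: what is moved stays moved. The work goes in short steps, Python scripts to look and compute and a tool call to move; the robot and the scene stay as the last step left them, time stands still between calls to the robot, and variables do not carry over. Pictures are saved under pics/ and viewed, on a budget of 10 in all, crops included, one or two more only if the job needs it, and the job is handed in when it is done.

Besides the shell and the picture viewer there is one more tool, called after "Request:" as name(argument=value, ...), one argument or row to a line, values as JSON. carry_out: Moves the arm, as the interface text tells. Its arguments: {"type":"object","properties":{"moves":{"type":"array"},"newtons":{"type":"number"}},"required":["moves"]}

```bash
ls; mkdir -p pics; cat > h.py <<'E'
import numpy as np, cv2
from station import state, optics, robot
def save(n,im): cv2.imwrite(f'pics/{n}.png',im[:,:,::-1])
E
python3 - <<'E'
from h import *
a=optics.grab_frame("scene");b=optics.grab_frame("top")
np.save('a.npy',a);np.save('b.npy',b)
save('st',cv2.resize(np.vstack([a,b]),(0,0),fx=.62,fy=.62))
for c in("scene","top"):
    p=optics.camera_params(c);print(c,p["intrinsics"].tolist(),np.round(p["T"],4).tolist())
    for l in("stand","lever_knob","tweezers","cup","mug"):
        print(l,[(np.round(d["bbox"]).tolist(),round(d["confidence"],2)) for d in optics.boxes_of(c,l)])
p=optics.camera_params("wrist");print(p);print(state())
E
```

```text
pics
scene [[502.7152911537783, 0.0, 321.7614866879556], [0.0, 502.7152911537783, 237.80515140702082], [0.0, 0.0, 1.0]] [[-0.8668, -0.2657, 0.422, 0.0932], [-0.4987, 0.4628, -0.7328, 0.6207], [-0.0006, -0.8457, -0.5337, 0.5889], [0.0, 0.0, 0.0, 1.0]]
stand [([266.0, 242.0, 72.0, 89.0], 0.76), ([300.0, 254.0, 23.0, 44.0], 0.38)]
lever_knob [([280.0, 241.0, 51.0, 27.0], 0.79), ([301.0, 264.0, 12.0, 40.0], 0.51)]
tweezers [([364.0, 211.0, 36.0, 28.0], 0.94), ([300.0, 256.0, 26.0, 43.0], 0.59)]
cup [([370.0, 238.0, 33.0, 40.0], 0.95)]
mug [([245.0, 327.0, 54.0, 46.0], 0.83)]
top [[553.8882216722753, 0.0, 315.60575482486377], [0.0, 553.8882216722753, 241.55516513842136], [0.0, 0.0, 1.0]] [[-0.0258, -0.9965, 0.0799, 0.3557], [-0.9997, 0.0259, 0.0006, -0.0341], [-0.0026, -0.0799, -0.9968, 1.1244], [0.0, 0.0, 0.0, 1.0]]
stand [([266.0, 196.0, 42.0, 64.0], 0.76)]
lever_knob [([278.0, 196.0, 14.0, 55.0], 0.64)]
tweezers [([274.0, 196.0, 16.0, 55.0], 0.74), ([271.0, 229.0, 22.0, 12.0], 0.69), ([421.0, 210.0, 24.0, 36.0], 0.64)]
cup [([357.0, 255.0, 34.0, 30.0], 0.89)]
mug [([192.0, 228.0, 43.0,
[... 508 characters left out ...]
0,
         1.00000000e+00]])}
{'t': 0.6, 'joint_pos': array([-1.10201237e+00,  2.38184285e-01, -1.34946378e-02,  1.31918975e+00,
       -1.12245839e-05,  1.57076823e+00]), 'dq': array([-0.00118928,  0.00057819,  0.00093051, -0.00121714,  0.00069409,
       -0.00108493]), 'joint_torque': array([ 2.30844462e-04, -5.38304901e+01,  3.46583641e+01,  2.95131460e-03,
       -1.23258144e-05, -6.19395394e-06]), 'tcp_pos': array([ 0.23717662, -0.46833128,  0.24528656]), 'eef_rot': array([-3.38784414e-05,  9.72652472e-01,  2.32265296e-01, -1.38590735e-05]), 'ft_force': array([0.25691605, 0.60305784, 0.90024611]), 'moment': array([-0.01528852, -0.04054727, -0.0175825 ]), 'opening': 0.08559634158916846}
```

```bash
python3 - <<'E'
from h import *
a=np.load('a.npy');b=np.load('b.npy')
ca=cv2.resize(a[190:390,220:420],(400,400),interpolation=2); cb=cv2.resize(b[180:280,250:350],(400,400),interpolation=2)
lo=cv2.resize(np.hstack([a,b]),(400,150))
save('st2',np.vstack([np.hstack([ca,cb]),np.hstack([lo,lo*0])]))
E
```

```text
(no output)
```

View pics/st2.png

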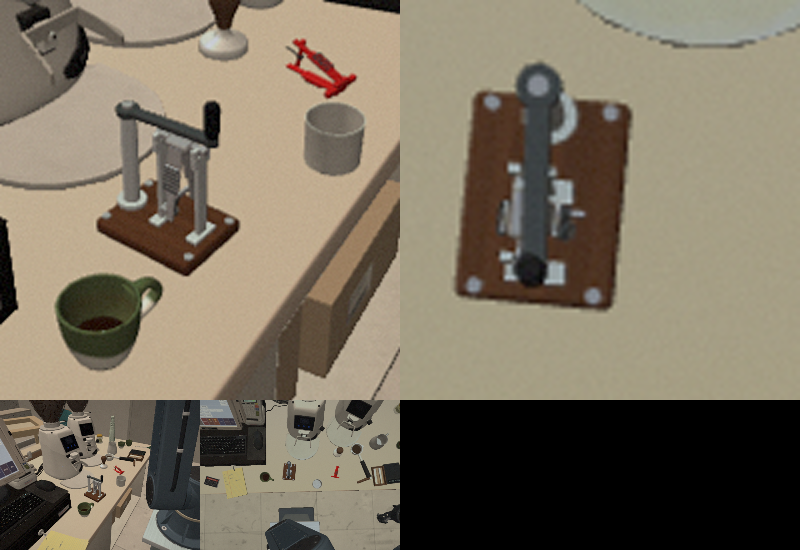

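```bash
cat >> h.py <<'E'
def ray(c,uv,z):
    p=optics.camera_params(c);K=p["intrinsics"];T=p["T"]
    d=T[:3,:3]@np.linalg.inv(K)@np.array([*uv,1]);o=T[:3,3]
    return o+d*(z-o[2])/d[2]
E
python3 - <<'E'
from h import *
f=lambda u,v,z:np.round(ray("top",(250+(u-400)/4,180+v/4),z),4)
c=[f(u,v,.015) for u,v in((477,92),(630,104),(611,308),(457,294))]
print(c,np.mean(c,0)); d=(c[0]+c[1]-c[2]-c[3]);print('yaw',np.arctan2(d[1],d[0]))
d=(c[0]+c[3]-c[1]-c[2]);print('yaw',np.arctan2(d[1],d[0])-np.pi/2)
print('pivot',f(539,83,.127),'knob',f(530,270,.15))
for l,z in(("cup",.05),("mug",.05)):
  b=optics.boxes_of("top",l)[0]["bbox"];print(l,ray("top",(b[0],b[1]),z),ray("top",(b[0]+b[2],b[1]+b[3]),z))
E
```

```text
[array([0.5252, 0.0582, 0.015 ]), array([ 0.5171, -0.0189,  0.015 ]), array([ 0.4142, -0.0069,  0.015 ]), array([0.4233, 0.0702, 0.015 ])] [0.46995 0.02565 0.015  ]
yaw -0.11665543544106934
yaw -0.11108426741128086
pivot [0.5115 0.0206 0.127 ] knob [0.4248 0.0251 0.15  ]
cup [ 0.4131322 -0.1139063  0.05     ] [ 0.35244022 -0.17732724  0.05      ]
mug [0.47400477 0.20653412 0.05      ] [0.405889   0.12396676 0.05      ]
```

Request:
carry_out(
  moves=[
    [22,65,10,0,0,0,0],
    [43,131,20,0,0,0,0],
    [65,196,20,0,0,0,0],
    [87,262,20,0,0,0,0],
    [109,327,20,0,0,0,0],
    [130,393,20,0,0,0,0],
    [152,458,20,0,0,0,0],
    [174,523,20,0,0,0,0],
  ],
  newtons=20,
)

```text
t: 1.7
tcp_pos: [0.3948, 0.007, 0.2657]
eef_rot: [0.0, 0.973, 0.232, 0.001]
ft_force: [1.1, -1.3, -0.3]
opening: -0.0
```

Request:
carry_out(
  moves=[
    [0,0,0,0,0,0,0],
    [0,0,0,0,0,0,0],
    [0,0,0,0,0,0,0],
  ],
)

```text
t: 2.08
tcp_pos: [0.3942, 0.0038, 0.2653]
eef_rot: [0.0, 0.973, 0.231, -0.0]
ft_force: [0.2, 0.5, -0.7]
opening: 0.0001
```

```bash
cat >> h.py <<'E'
from scipy.spatial.transform import Rotation as R
def Twc(s=None):
    s=s or state();q=s["eef_rot"];T=np.eye(4);T[:3,:3]=R.from_quat([q[1],q[2],q[3],q[0]]).as_matrix();T[:3,3]=s["tcp_pos"]
    return T@optics.camera_params("wrist")["hand_eye"]
def wproj(P,T):
    K=optics.camera_params("wrist")["intrinsics"];p=(np.linalg.inv(T)@np.append(P,1))[:3]
    r=np.hypot(p[0],p[1]);th=np.arctan2(r,p[2]);return K[0,0]*th*p[:2]/r+K[:2,2]
def wdir(uv,T):
    K=optics.camera_params("wrist")["intrinsics"];d=(np.array(uv,float)-K[:2,2])/K[0,0];th=np.hypot(*d)
    return T[:3,:3]@np.array([*(np.sin(th)*d/th),np.cos(th)])
def wray(uv,T,z):
    d=wdir(uv,T);o=T[:3,3];return o+d*(z-o[2])/d[2]
E
python3 - <<'E'
from h import *
s=state();print(s["t"],s["tcp_pos"],s["opening"]);T=Twc(s);im=optics.grab_frame("wrist");np.save('w1.npy',im);np.save('w1T.npy',T);save('w1',im)
for n,P in(("piv",(.5115,.0206,.127)),("knob",(.4248,.0251,.15)),("c",(.4539,.0272,.105))): print(n,wproj(np.array(P),T))
E
```

```text
2.075 [0.39415903 0.00377309 0.26531275] 0.00010964968759512014
piv [369.66113603  76.18437558]
knob [307.85166698 185.02682611]
c [323.78278409 141.06651951]
```

View pics/w1.png

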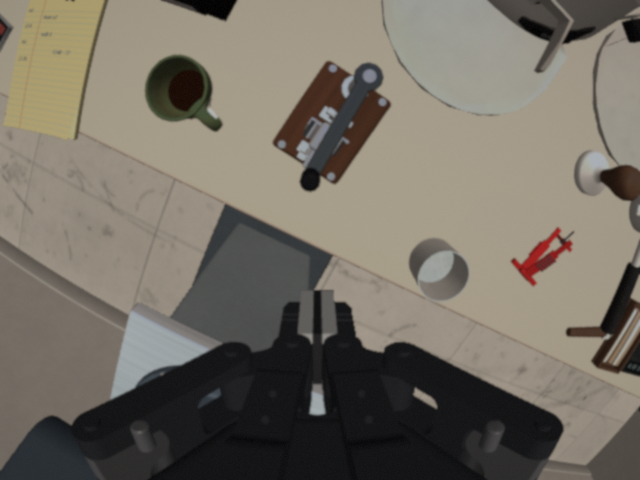

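```bash
python3 - <<'E'
from h import *
T=np.load('w1T.npy')
k=wray((310,178),T,.1515);p=wray((370,75),T,.127);print(k,p,np.hypot(*(k-p)[:2]))
pv=(p[:2]+[.5115,.0206])/2
yaw=-.114
lx=pv-.058*np.array([np.cos(yaw),np.sin(yaw)]);print('pivot',pv,'origin',lx)
a0=np.arctan2(*(k[:2]-p[:2])[::-1]);print('lever ang',(a0-(yaw+np.pi))%(2*np.pi))
# push rows: tool y dir start -1.10, turning with th
s=state();t0=s["tcp_pos"]; th0=(a0-yaw-np.pi+np.pi)%(2*np.pi)-np.pi
for th in [th0]+list(np.linspace(0.1,1.6,9)):
    kn=pv-.086*np.array([np.cos(yaw+th),np.sin(yaw+th)])
    turn=max(0,min(30,np.degrees(th)*.33)); n=-1.10+np.radians(turn)
    d=(.007+.0145)+(.015 if th==th0 else 0)
    c=kn-d*np.array([np.cos(n),np.sin(n)]);print(round(th,2),kn.round(3),'tcp',c.round(4),'shift mm',((c-t0[:2])*1000).round(),round(turn))
E
```

```text
[0.42986382 0.02601174 0.1515    ] [0.51239106 0.02078169 0.127     ] 0.08269279574782923
pivot [0.51194553 0.02069084] origin [0.45432201 0.02728853]
lever ang 0.05071103689923273
0.05 [0.426 0.026] tcp [0.409  0.0584] shift mm [15. 55.] 1
0.1 [0.426 0.022] tcp [0.4156 0.0407] shift mm [21. 37.] 2
0.29 [0.427 0.006] tcp [0.4157 0.024 ] shift mm [21. 20.] 5
0.48 [ 0.431 -0.01 ] tcp [0.4189 0.0077] shift mm [25.  4.] 9
0.66 [ 0.439 -0.024] tcp [ 0.4249 -0.0076] shift mm [ 31. -11.] 13
0.85 [ 0.448 -0.037] tcp [ 0.4335 -0.0213] shift mm [ 39. -25.] 16
1.04 [ 0.46  -0.048] tcp [ 0.4445 -0.0331] shift mm [ 50. -37.] 20
1.23 [ 0.474 -0.056] tcp [ 0.4573 -0.0426] shift mm [ 63. -46.] 23
1.41 [ 0.489 -0.062] tcp [ 0.4715 -0.0494] shift mm [ 77. -53.] 27
1.6 [ 0.505 -0.065] tcp [ 0.4866 -0.0533] shift mm [ 92. -57.] 30
```

Request:
carry_out(
  moves=[
    [8,30,0,0,0,0,0],
    [14,57,-20,0,0,0,0],
    [14,57,-70,0,0,0,0],
    [14,57,-115,0,0,0,0],
    [14,57,-127,0,0,0,0],
    [14,57,-127,0,0,0,0],
    [14,57,-127,0,0,0,0],
  ],
)

```text
t: 3.0
tcp_pos: [0.4096, 0.0617, 0.1398]
eef_rot: [0.0, 0.973, 0.232, 0.001]
ft_force: [0.1, 0.6, -0.7]
opening: -0.0001
```

Request:
carry_out(
  moves=[
    [4,-11,0,0,0,1,0],
    [7,-18,0,0,0,2,0],
    [7,-28,0,0,0,4,0],
    [7,-36,0,0,0,5,0],
    [9,-44,0,0,0,7,0],
    [11,-52,0,0,0,9,0],
    [14,-60,0,0,0,11,0],
    [17,-67,0,0,0,13,0],
  ],
)

```text
t: 4.0
tcp_pos: [0.4255, -0.0055, 0.1386]
eef_rot: [-0.0, 0.94, 0.341, 0.0]
ft_force: [-0.8, -0.1, 0.3]
opening: 0.0003
```

Request:
carry_out(
  moves=[
    [4,-7,0,0,0,1,0],
    [8,-14,0,0,0,3,0],
    [13,-20,0,0,0,5,0],
    [19,-26,0,0,0,7,0],
    [25,-31,0,0,0,8,0],
    [32,-35,0,0,0,10,0],
    [46,-42,0,0,0,14,0],
    [46,-42,0,0,0,14,0],
  ],
)

```text
t: 5.0
tcp_pos: [0.4724, -0.0475, 0.1383]
eef_rot: [0.0, 0.892, 0.452, 0.0]
ft_force: [-0.8, -0.2, 0.1]
opening: -0.0001
```

Request:
carry_out(
  moves=[
    [7,-2,0,0,0,1,0],
    [15,-4,0,0,0,3,0],
    [19,-5,0,0,0,4,0],
    [19,-5,0,0,0,4,0],
  ],
)

```text
t: 5.5
tcp_pos: [0.4908, -0.0521, 0.1382]
eef_rot: [0.0, 0.875, 0.484, 0.0]
ft_force: [0.5, 0.5, -0.7]
opening: 0.0002
```

```bash
python3 - <<'E'
from h import *
s=state();print(s["t"],s["tcp_pos"],s["ft_force"]);T=Twc(s);im=optics.grab_frame("top");save('t2',cv2.resize(im[160:300,240:400],(0,0),fx=4,fy=4,interpolation=2))
E
```

```text
5.5 [ 0.49080197 -0.05208044  0.13824928] [ 0.54196529  0.54134073 -0.72868337]
```

View pics/t2.png

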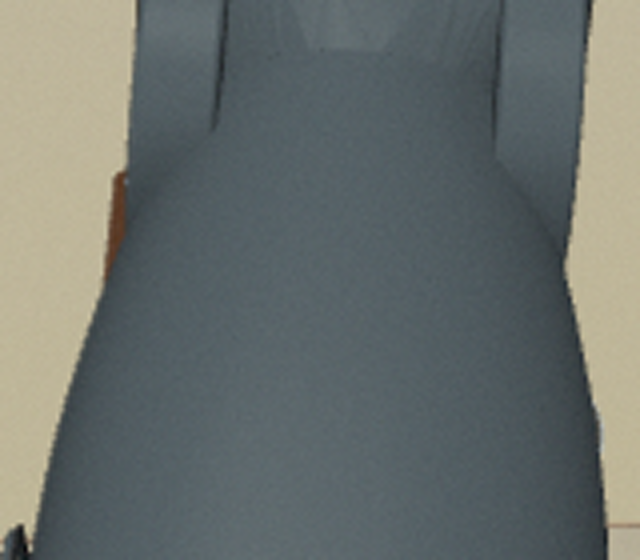

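Request:
carry_out(
  moves=[
    [-13,8,0,0,0,0,0],
    [-13,8,40,0,0,0,0],
    [-20,15,90,0,0,-10,40],
    [-40,30,130,0,0,-20,60],
    [-60,50,130,0,0,-30,60],
    [-75,70,130,0,0,-40,60],
    [-86,85,130,0,0,-50,60],
    [-86,85,130,0,0,-60,60],
  ],
)

```text
t: 6.55
tcp_pos: [0.4026, 0.0066, 0.2684]
eef_rot: [-0.012, 1.0, -0.001, -0.0]
ft_force: [1.2, -1.7, 0.4]
opening: 0.06
```

Request:
carry_out(
  moves=[
    [0,0,0,0,0,-4.5,60],
    [0,0,0,0,0,-4.5,60],
    [0,0,0,0,0,-4.5,60],
  ],
)

```text
t: 6.92
tcp_pos: [0.4025, -0.014, 0.2683]
eef_rot: [-0.019, 0.999, -0.031, 0.0]
ft_force: [0.0, 0.3, -0.5]
opening: 0.0598
```

```bash
python3 - <<'E'
from h import *
s=state();print(s["t"],s["tcp_pos"],s["eef_rot"],s["opening"]);T=Twc(s);im=optics.grab_frame("wrist");np.save('w2T.npy',T);np.save('w2.npy',im)
save('w2',cv2.resize(im[0:260,190:480],(0,0),fx=2.3,fy=2.3,interpolation=2))
for n,P in(("piv",(.512,.0207,.127)),("c",(.4543,.0273,.109))): print(n,(wproj(np.array(P),T)-[190,0])*2.3)
E
```

```text
6.925 [ 0.40254376 -0.01404432  0.26828694] [-1.90701287e-02  9.99337775e-01 -3.09874040e-02  3.50720657e-04] 0.05975706874450888
piv [174.08954324 193.98940459]
c [176.82643262 369.76528097]
```

View pics/w2.png

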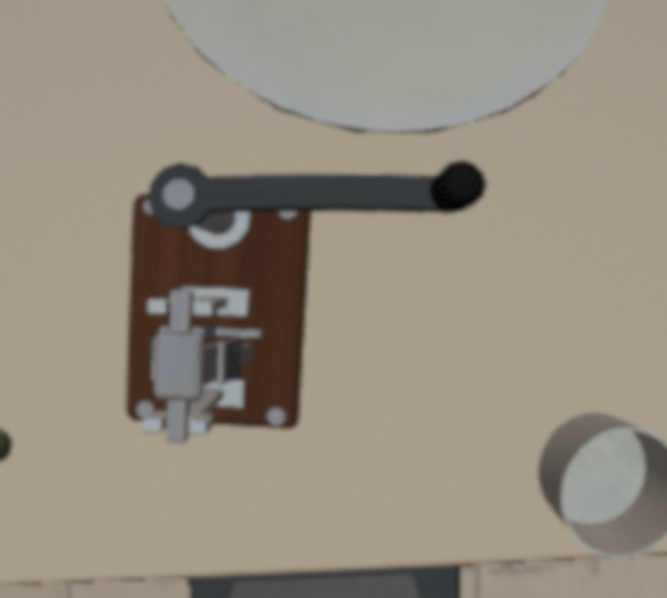

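```bash
python3 - <<'E'
from h import *
s=state();print(s["t"],s["joint_pos"].round(3),s["tcp_pos"]);T=np.load('w2T.npy')
q=s["eef_rot"];print(R.from_quat([q[1],q[2],q[3],q[0]]).as_matrix().round(3))
print([d for d in [(np.round(x["bbox"]),x["confidence"]) for x in optics.boxes_of("wrist","tweezers")]])
f=lambda u,v,z:wray((190+u/2.3,v/2.3),T,z).round(4)
print('piv',f(178,194,.127),'knob',f(460,178,.1515)) 
print('heel tl,bl,tr,br',[f(*p,.109) for p in((155,328),(152,393),(203,332),(200,398))])
print('ears',f(181,290,.1085),f(177,441,.1085))
E
```

```text
6.975 [-0.062  0.021 -0.214  1.337  0.038  3.141] [ 0.40270585 -0.01391197  0.26827815]
[[ 0.998 -0.061  0.002]
 [-0.062 -0.997  0.038]
 [-0.    -0.038 -0.999]]
[(array([525., 102.,  52.,  73.]), 0.61), (array([254., 128.,  51.,  64.]), 0.57)]
piv [0.5119 0.0195 0.127 ] knob [ 0.5092 -0.0641  0.1515]
heel tl,bl,tr,br [array([0.4692, 0.0336, 0.109 ]), array([0.447 , 0.0366, 0.109 ]), array([0.4665, 0.0173, 0.109 ]), array([0.444 , 0.0201, 0.109 ])]
ears [0.4813 0.0238 0.1085] [0.4296 0.0295 0.1085]
```

Request:
carry_out(
  moves=[
    [0,5,0,0,0,10.5,60],
    [0,10,0,0,0,21,60],
    [0,15,0,0,0,31.5,60],
    [5,20,0,0,0,42,60],
    [10,25,0,0,0,52.5,60],
    [15,30,0,0,0,63,60],
    [20,35,0,0,0,73.5,60],
    [25,40,0,0,0,84,60],
  ],
)

```text
t: 8.02
tcp_pos: [0.4282, 0.0264, 0.2682]
eef_rot: [-0.014, 0.761, 0.648, -0.013]
ft_force: [-0.6, 0.9, -0.3]
opening: 0.06
```

Request:
carry_out(
  moves=[
    [4,0,0,0,0,10.5,60],
    [8,0,0,0,0,21,60],
    [12,0,0,0,0,31.5,60],
    [16,0,0,0,0,42,60],
    [20,0,0,0,0,52.5,60],
    [24,0,0,0,0,63,60],
    [28,0,0,0,0,73.5,60],
    [28,0,0,0,0,84,60],
  ],
)

```text
t: 9.02
tcp_pos: [0.4562, 0.0263, 0.268]
eef_rot: [-0.002, 0.132, 0.991, -0.019]
ft_force: [-0.1, 0.0, -0.3]
opening: 0.06
```

Request:
carry_out(
  moves=[
    [0,0,0,0,0,0,60],
    [0,0,0,0,0,0,60],
  ],
)

```text
t: 9.28
tcp_pos: [0.456, 0.0259, 0.2682]
eef_rot: [-0.002, 0.137, 0.99, -0.019]
ft_force: [-0.2, -0.7, -0.1]
opening: 0.0598
```

```bash
python3 - <<'E'
from h import *
s=state();print(s["t"],s["joint_pos"].round(3),s["tcp_pos"])
q=s["eef_rot"];M=R.from_quat([q[1],q[2],q[3],q[0]]).as_matrix();print(M.round(3));print('need shift',(np.array([.456,.0268,.2])-s["tcp_pos"])*1000)
c,n=np.cos(np.pi-.112),np.sin(np.pi-.112);G=np.array([[c,n,0],[n,-c,0],[0,0,-1.]])
print('turn',np.degrees(R.from_matrix(G@M.T).as_rotvec()))
E
```

```text
9.275 [ 0.08   0.123 -0.101  1.36  -0.036  0.355] [0.45601585 0.02589437 0.26822728]
[[-0.962  0.272 -0.01 ]
 [ 0.272  0.962 -0.037]
 [-0.    -0.038 -0.999]]
need shift [-1.58499182e-02  9.05632862e-01 -6.82272783e+01]
turn [ 2.15532772 -0.39719337  9.35590625]
```

Request:
carry_out(
  moves=[
    [0,1,-20,1,0,5,60],
    [0,1,-60,2.2,-0.4,9.4,60],
    [0,1,-98,2.2,-0.4,9.4,60],
    [0,1,-98,2.2,-0.4,9.4,60],
    [0,1,-98,2.2,-0.4,9.4,60],
  ],
)

```text
t: 9.9
tcp_pos: [0.4567, 0.0267, 0.1715]
eef_rot: [0.001, 0.055, 0.999, 0.0]
ft_force: [1.0, -0.1, 0.8]
opening: 0.0604
```

```bash
python3 - <<'E'
from h import *
s=state();print(s["t"],s["tcp_pos"],s["eef_rot"]);T=Twc(s);im=optics.grab_frame("wrist");np.save('w3T.npy',T);np.save('w3.npy',im)
save('w3',cv2.resize(im[60:380,160:480],(0,0),fx=1.85,fy=1.85,interpolation=2))
q=s["eef_rot"];print(R.from_quat([q[1],q[2],q[3],q[0]]).as_matrix().round(3))
a=np.array([np.cos(-.112),np.sin(-.112),0])
for n,P in(("c",(.456,.0268,.109)),("ear+",np.array([.456,.0268,.1085])+.0265*a),("ear-",np.array([.456,.0268,.1085])-.0265*a)): print(n,(wproj(np.array(P),T)-[160,60])*1.85)
E
```

```text
9.9 [0.45672368 0.02665919 0.17152942] [6.26414156e-04 5.45243180e-02 9.98512143e-01 4.53858460e-04]
[[-0.994  0.109  0.001]
 [ 0.109  0.994  0.001]
 [-0.001  0.001 -1.   ]]
c [292.11397656 379.77058649]
ear+ [291.72538531 457.38760059]
ear- [292.50933877 293.09363452]
```

View pics/w3.png

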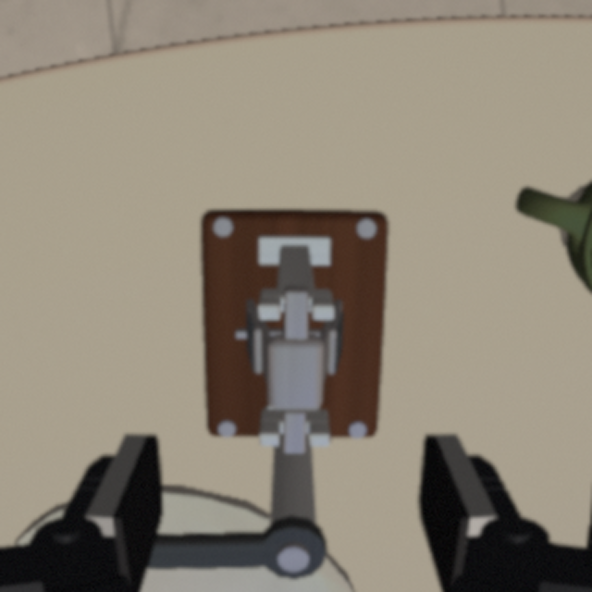

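Request:
carry_out(
  moves=[
    [-0.5,0,-40,0,0,0,60],
    [-0.5,0,-80,0,0,0,50],
    [-0.5,0,-103,0,0,0,45],
    [-0.5,0,-103,0,0,0,45],
    [-0.5,0,-103,0,0,0,35],
    [-0.5,0,-103,0,0,0,30],
    [-0.5,0,-103,0,0,0,27],
    [-0.5,0,-103,0,0,0,26],
  ],
)

```text
t: 10.95
tcp_pos: [0.4568, 0.0267, 0.0684]
eef_rot: [0.002, 0.054, 0.999, 0.001]
ft_force: [1.4, -0.3, 6.0]
opening: 0.0261
```

Request:
carry_out(
  moves=[
    [0,0,0,0,0,0,25],
    [0,0,0,0,0,0,25],
    [0,0,0,0,0,0,25],
  ],
)

```text
t: 11.32
tcp_pos: [0.4568, 0.0267, 0.0684]
eef_rot: [0.001, 0.054, 0.999, 0.001]
ft_force: [0.6, 0.3, 7.4]
opening: 0.025
```

Request:
carry_out(
  moves=[
    [0,0,5,0,0,0,25],
    [0,0,15,0,0,0,25],
    [0,0,30,0,0,0,25],
    [0,0,50,0,0,0,25],
    [0,0,75,0,0,0,25],
    [0,0,100,0,0,0,25],
    [0,0,120,0,0,0,25],
    [0,0,120,0,0,0,25],
  ],
)

```text
t: 12.32
tcp_pos: [0.4563, 0.0266, 0.1888]
eef_rot: [0.001, 0.054, 0.999, 0.001]
ft_force: [-0.5, 0.1, -1.7]
opening: 0.0252
```

Request:
carry_out(
  moves=[
    [0,0,0,0,0,0,25],
    [0,0,0,0,0,0,25],
  ],
)

```text
t: 12.58
tcp_pos: [0.455, 0.0265, 0.1864]
eef_rot: [-0.001, 0.054, 0.999, 0.0]
ft_force: [0.0, 0.8, -1.0]
opening: 0.025
```

```bash
python3 - <<'E'
from h import *
s=state();print(s["t"],s["tcp_pos"],s["opening"]);T=Twc(s);im=optics.grab_frame("wrist");np.save('w4T.npy',T);np.save('w4.npy',im)
save('w4',cv2.resize(im[190:310,240:400],(0,0),fx=5,fy=5,interpolation=2))
for l in("tip_l","tip_r","mark"): print(l,[(np.round(d["bbox"],1).tolist(),round(d["confidence"],2)) for d in optics.boxes_of("wrist",l)])
H=np.linalg.inv(optics.camera_params("wrist")["hand_eye"])
E
```

```text
12.575 [0.45497171 0.02652006 0.18641856] 0.025010257393084726
tip_l [([298.1, 278.3, 55.6, 75.4], 0.87), ([20.8, 228.4, 25.2, 72.7], 0.83), ([284.9, 275.8, 20.7, 86.8], 0.69), ([35.5, 234.2, 14.1, 55.6], 0.56)]
tip_r [([298.1, 278.3, 55.6, 75.4], 0.87), ([20.8, 228.4, 25.2, 72.7], 0.83), ([284.9, 275.8, 20.7, 86.8], 0.69), ([35.5, 234.2, 14.1, 55.6], 0.56)]
mark []
```

View pics/w4.png

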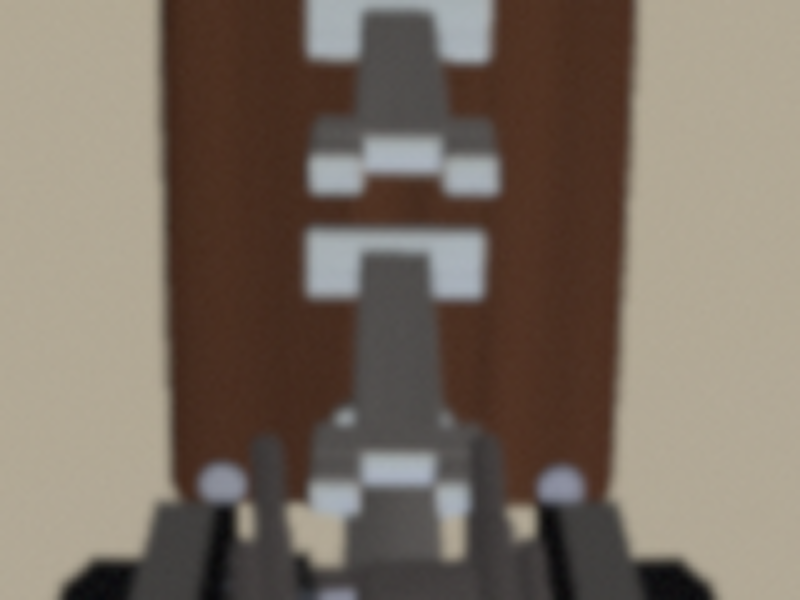

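```bash
python3 - <<'E'
from h import *
im=np.load('w4.npy')
c=cv2.resize(im[260:360,258:378],(0,0),fx=6,fy=6,interpolation=2).astype(float)
save('w4b',np.clip(255*(c/255)**.6,0,255).astype(np.uint8))
H=np.linalg.inv(optics.camera_params("wrist")["hand_eye"]);T=np.load('w4T.npy')
s=state();q=s["eef_rot"];W=np.eye(4);W[:3,:3]=R.from_quat([q[1],q[2],q[3],q[0]]).as_matrix();W[:3,3]=s["tcp_pos"]
# tool x = -world x ; grip at tool z=-5 ; tips z=34
for n,P in (("grip",(0,0,-.005)),("tipL",(0.004,.010,.034)),("tipR",(0.004,-.010,.034)),("barL",(-.0085,.010,.034)),("barR",(-.0085,-.03,.034)),("earNear",(.0265,0,-.036))):
    print(n,((wproj((W@np.append(P,1))[:3],T)-[258,260])*6).round())
E
```

```text
grip [363. 440.]
tipL [487. 134.]
tipR [235. 134.]
barL [484. 273.]
barR [ -4. 269.]
earNear [367. 315.]
```

View pics/w4b.png

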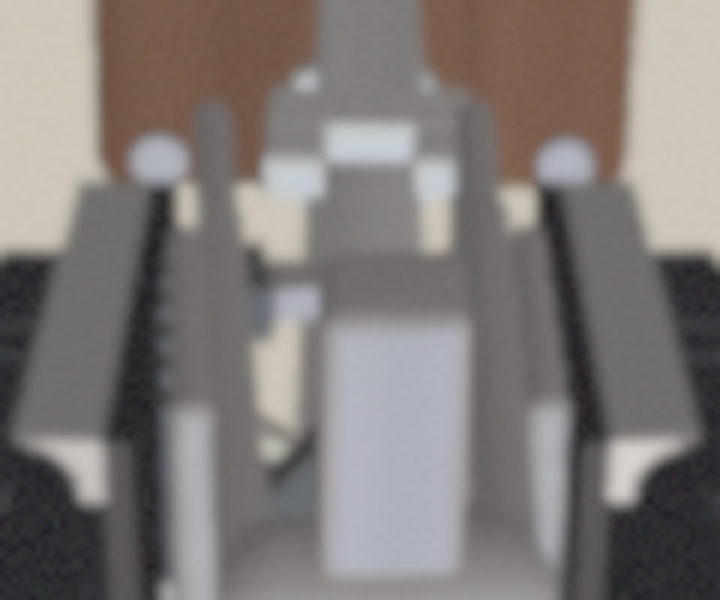

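Request:
carry_out(
  moves=[
    [0,0,20,0,0,0,25],
    [-20,-25,30,0,0,0,25],
    [-40,-50,30,0,0,0,25],
    [-65,-75,30,0,0,0,25],
    [-80,-95,30,0,0,0,25],
    [-90,-100,30,0,0,0,25],
    [-90,-100,30,0,0,0,25],
    [-90,-100,30,0,0,0,25],
  ],
)

```text
t: 13.78
tcp_pos: [0.3661, -0.0731, 0.2173]
eef_rot: [0.0, 0.054, 0.999, 0.0]
ft_force: [-0.4, -0.1, -1.0]
opening: 0.0252
```

```bash
python3 - <<'E'
from h import *
s=state();print(s["t"],s["tcp_pos"],s["opening"]);T=Twc(s);im=np.mean([optics.grab_frame("wrist").astype(float) for _ in range(4)],0);np.save('w5T.npy',T);np.save('w5.npy',im)
c=cv2.resize(im[270:325,282:352],(0,0),fx=11,fy=11,interpolation=2)
save('w5',np.clip(255*(c/255)**.5,0,255).astype(np.uint8))
E
```

```text
13.775 [ 0.36613196 -0.07305462  0.21731366] 0.02522482920266764
```

View pics/w5.png

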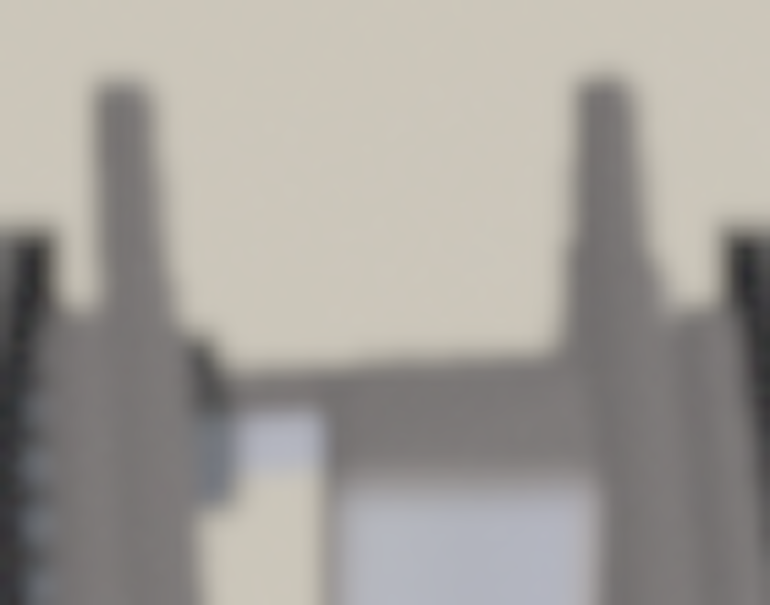

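Request:
carry_out(
  moves=[
    [0,0,0,0,0,0,26.5],
    [0,0,0,0,0,0,27.5],
    [0,0,0,0,0,0,27.5],
    [0,0,0,0,0,0,27.5],
  ],
)

```text
t: 14.48
tcp_pos: [0.3655, -0.0735, 0.2173]
eef_rot: [0.0, 0.054, 0.999, 0.0]
ft_force: [0.7, 0.2, -0.4]
opening: 0.0275
```

```bash
python3 - <<'E'
from h import *
s=state();print(s["t"],s["tcp_pos"],s["opening"]);T=Twc(s);im=np.mean([optics.grab_frame("wrist").astype(float) for _ in range(4)],0);np.save('w6T.npy',T);np.save('w6.npy',im)
c=cv2.resize(im[270:325,282:352],(0,0),fx=11,fy=11,interpolation=2)
save('w6',np.clip(255*(c/255)**.5,0,255).astype(np.uint8))
E
```

```text
14.475 [ 0.36553904 -0.07345407  0.21727352] 0.027516572732547886
```

View pics/w6.png

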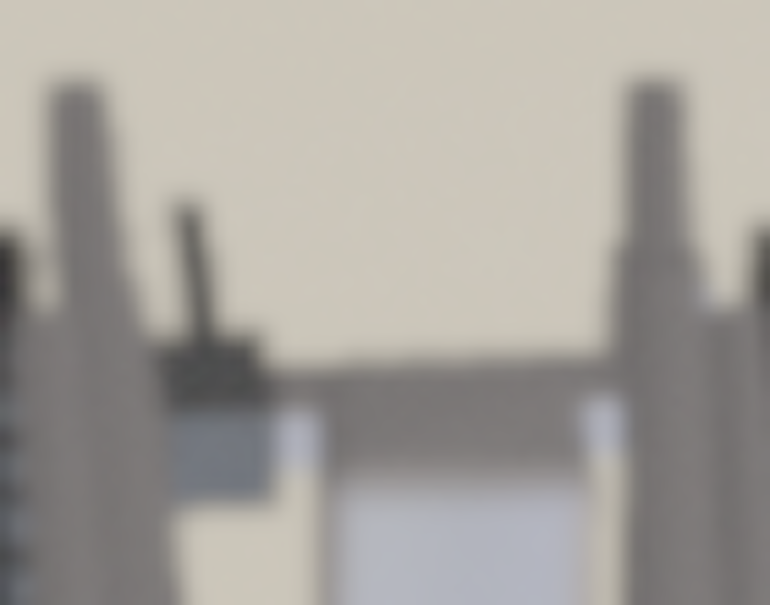

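Request:
carry_out(
  moves=[
    [0,0,0,0,0,0,26.5],
    [0,0,0,0,0,0,25.3],
    [0,0,0,0,0,0,25.3],
    [0,0,0,0,0,0,25.3],
    [0,0,0,0,0,0,25.3],
  ],
)

```text
t: 15.3
tcp_pos: [0.3656, -0.0734, 0.2173]
eef_rot: [0.0, 0.054, 0.999, 0.0]
ft_force: [-0.2, 0.4, -0.8]
opening: 0.0251
```

```bash
python3 - <<'E'
from h import *
s=state();print(s["t"],s["tcp_pos"],s["opening"]);im=np.mean([optics.grab_frame("wrist").astype(float) for _ in range(4)],0);np.save('w7.npy',im)
g=lambda n:np.clip(255*(cv2.resize(np.load(n)[272:320,282:352],(0,0),fx=11,fy=6,interpolation=2)/255)**.5,0,255).astype(np.uint8)
save('w7',np.vstack([g('w6.npy'),g('w7.npy')]))
print(optics.camera_params("top")["T"][:3,3])
E
```

```text
15.3 [ 0.36558141 -0.07343937  0.21729364] 0.025148909478498824
[ 0.35567635 -0.03407129  1.12440647]
```

View pics/w7.png

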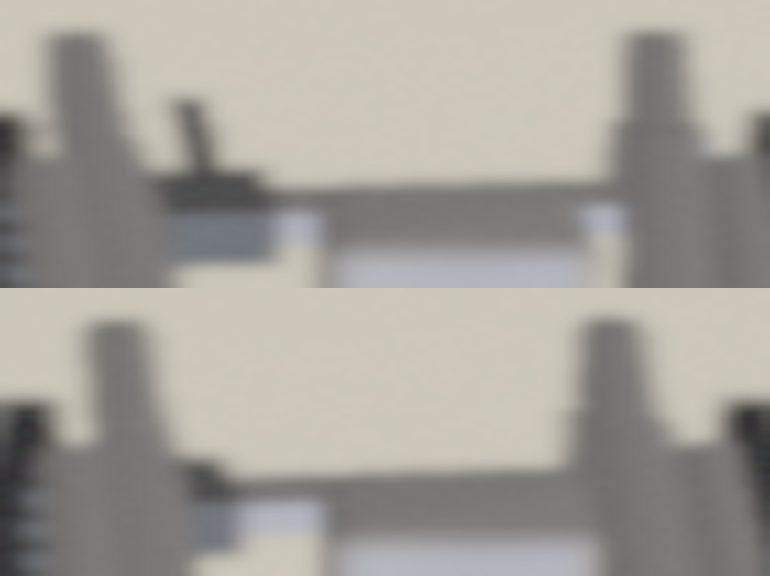

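```bash
python3 - <<'E'
from h import *
print(robot.close_job(),state()["t"])
E
```

```text
the job is handed in; nothing more can be done
the job is handed in; nothing more can be done
```

I swung the clamp lever open, lifted the tweezers out of the stand and squeezed them until the right tip lined up with the rider's pin. The job was handed in with them still held there. No verdict was reported.

- **Lever:** it measured about 1.65 rad open from the wrist camera. I did not measure it again at the end; nothing touched it after that as far as I know.
- **Height and position:** the tips are about 0.175 m above the counter, over clear counter away from the stand. The arm is still and the tweezers look upright in the wrist picture.
- **Mug and cup:** the arm never went near either. I did not re-measure them at the end.
- **Tip on the pin:** the fingers read 25.1 mm. In the last picture the right tip's inner face is within about 0.5 mm of the pin's line. At that setting the arm hides the pin, so I took its position from a picture at 27.5 mm opening and followed it by how far the rider and left tip moved.

**One disagreement:** the tip gap in the pictures shrank about 1.8 to 2.0 times the change in finger opening, not the stated 2.4. I therefore set the squeeze from the pictures and not from that formula.

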